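Load the red bead cartridge into the bead feeder

TASK

Stand the red bead cartridge upright in the cradle of the white bead feeder while the orange clamp is still open. Then swing the clamp over and press it fully shut, so that it drives the cartridge home.

Things in the scene. Friction and masses are not known exactly. Their poses are not given: they have to be found in the camera images.
- red_cartridge: Upright closed plastic cylinder, red side and top, white band near its foot, 44 mm diameter, 75 mm tall, 85 to 170 g. Origin: centre of its underside, z up; any yaw will do. It stands on the table in a 2 by 2 group with teal, dark green and pink cartridges of the same shape (centres at least 90 mm apart).
- cradle (a point): Centre of the white feeder's cradle, 30 mm above the table, level with its base plate. z up, y towards the hinge. Square pocket 50 mm wide, walls 34 mm high, then a lip flaring to 70 mm wide at 44 mm. Its black seat, 12 mm above this point, sinks under 6 N and stays: cartridge underside at z = 12 mm when set in, 0 when home. Two hinge cheeks at y 70 to 100 mm, up to z = 106 mm.
- clamp (a joint): Angle of the orange clamp arm, rad: 0 shut (level over the cradle, hard stop); starts 1.7 to 1.95, open past upright; limit 2.0; stays where left. In the cradle's axes the hinge lies along x at y = 85, z = 90 mm and the arm points to (0, -cos, sin) of the angle. A pad under the arm presses the cartridge. Turning it takes about 2 N at the bar, driving home about 6 N.
- clamp_bar (a point): Middle of the black bar at the arm's free end, 150 mm from the hinge: round, 14 mm thick, 70 mm long, parallel to the cradle's x. Push it over from its outer (+y) side, then down; when shut its axis is 120 mm above the table. The arm is 26 mm wide, 12 mm thick.
Things that resemble listed ones, but are neither listed nor needed, are in the scene too. Of the things like the red_cartridge, leave any that is blue, purple or yellow; of the rest the larger one is meant.

How it is judged:
On the way:
1. the red cartridge stands upright in the cradle while the clamp is open (horizontal distance between red_cartridge and cradle below 0.01 m and z of red_cartridge in the frame of cradle below 0.018 m and angle between red_cartridge's own z axis and vertical below 0.17 rad and value of joint clamp above 1.2 rad), for 0.2 s.
At the end, for the whole second after the job is handed in: The red cartridge is upright (within 10 degrees) and at rest in the cradle, within 10 mm of its centre line and no more than 5 mm above home, and the clamp is shut to within 0.06 rad (horizontal distance between red_cartridge and cradle below 0.01 m and z of red_cartridge in the frame of cradle below 0.005 m and angle between red_cartridge's own z axis and vertical below 0.17 rad and value of joint clamp below 0.06 rad and linear speed of red_cartridge below 0.02 m/s); the robot touches nothing.
It also fails if it takes over 48 s, if anything falls off the work surface, if the arm or the gripper's body presses on something with over 40 N, if the wrist force passes 120 N, or if a joint passes its speed limit or range.

ROBOT

A 6-joint arm with a two-finger parallel gripper is mounted at the origin on the work surface. World frame = base frame: x ahead of the robot, y to its left, z up, the work surface at z = 0. Lengths are in m, angles in rad, forces in N, time in s.
With the tool pointing down it reaches from about 0.425 to 0.95 m from the base axis. Payload 3.5 kg.
Tool frame: the origin (TCP) lies midway between the tips of the shut fingers; the grasp point (between the pads) lies 19 mm behind it; z points along the fingers, y is the line along which they close (so a half turn about z gives the same grasp; the last joint's range is limited). The gripper opens to 85 mm and grips with 20 to 120 N. Pads are 22 mm wide; open, the fingers measure 114 mm over their backs; the gripper's body (76 mm by 85 mm) begins 54 mm behind the grasp point. The pads swing forward as they close: fully open they stand 13 mm farther back than shut.
Start: joints at [-1.278, 0.286, 1.577, -0, 1.279, -0.15], TCP at [0.289, -0.61, 0.231] pointing down, gripper open.
Joint ranges: [-2.77, 2.77], [-0.9, 2.22], [0.21, 2.48], [-1.53, 4.67], [0.24, 2.81], [-2.84, 2.84]. Speed limits (rad/s): [2.79, 2.79, 3.14, 3.14, 3.14, 3.14].

INTERFACE

Orientations are given as a rotation vector (axis times angle).
In Python, from rig import * gives the robot as it stands.
- The arm moves only by the tool arm_command, never from a script. Its argument "plan" is a list of rows, each a list of 7 numbers: the shift along the tool's x, y, z as a fraction of full scale, then the turn, a rotation vector about the tool's x, y, z as a fraction of full scale, then the opening, from -1 (shut) to 1 (fully open). A call has 1 to 10 rows; each row shifts and turns the commanded pose from where the row before left it, along the tool's axes as they then stand; what a row does not reach is not made up. Full scale, the value 1, is 500 mm for a shift and pi/2 rad for a turn. A row lasts 1/8 s, in which the tool goes at most 62.5 mm and 10.7 degrees, less where a joint would pass 70% of its speed; a pose out of reach is approached as far as the arm can. A call with a number of a shift or a turn outside -1 to 1 is refused whole. A call with a gripper value outside its range is refused whole. The fingers move at their own pace and stop on an object; "newtons" is the grip in N (left out, the last holds). Time passes only in rows, so rows that do not move let the fingers close. It gives the time, the measured TCP pose, the force, the opening and the grip force at its end, in the units of the state.
- sense(): the state, without advancing time (a new reading comes with each control period).
- capture(name): name is "scene" or "top"; returns (picture, depth): 480x640x3 uint8, blue, green, red; 480x640 float32, m along the optical axis (not along the pixel's ray), 0 where there is no reading.
- camera_params(name): a dict with "vertical_fov" (degrees; the focal length in pixels is half the picture's height over the tangent of half this angle, whatever the lens; pixels are square), "cx", "cy" (the principal point, pixels), "distortion" ([k1, k2, p1, p2, k3] as OpenCV has them; the pictures are not rectified), "extrinsics" (4x4, takes a point from camera to world coordinates). Camera axes: x right, y up, looking along -z (the intrinsics and any distortion apply to the point x, -y, -z); pixel columns grow to the right and rows downward; lengths in m; the calibration is good to about 2 mm. A picture is of the moment at which its call begins. camera_params takes no time and is no camera call.
- finish_job(): hands the job in; it is judged then, once.
The state is a dict: "time_s": time; "qpos": joint angles; "qd": joint speeds; "effort": joint torques, N m; "tool_pos": TCP position; "ee_rot": TCP orientation; "wrist_force": force on the tool from outside, world axes, zero at the start; "wrist_torque": the same for the moment, N m; "grip_width": finger opening in m; "grasp_force": force on a finger pad.
Only numpy, scipy, OpenCV 4.12 (cv2) and the standard library are available. Lean on these libraries where they do the work, as an engineer would, in place of code of your own. Each camera call takes 0.05 s, during which the arm holds its last target. There are 200 camera calls.

## Working session

There is one attempt and no reset: what is moved stays moved. The work goes in short steps, Python scripts to look and compute and a tool call to move; the robot and the scene stay as the last step left them, time stands still between calls to the robot, and variables do not carry over. Pictures are saved under pics/ and viewed, at most 10 in all, crops included, and the job is handed in when it is done.

Besides the shell and the picture viewer there is one more tool, called after ">>>" by a JSON object that holds its "name" and its "arguments". arm_command: Moves the arm, as the interface text tells. Its arguments: {"type":"object","properties":{"plan":{"type":"array"},"newtons":{"type":"number"}},"required":["plan"]}

```bash
mkdir -p pics; ls; python3 - <<'E'
from rig import *
import cv2, numpy as np
for n in ("scene","top"):
    p,d=capture(n); np.savez(f"pics/{n}0.npz",p=p,d=d); cv2.imwrite(f"pics/{n}0.png",p)
    c=camera_params(n); print(n,{k:(v if k!="extrinsics" else np.round(v,3).tolist()) for k,v in c.items()})
s=sense(); print(s["tool_pos"],s["ee_rot"],s["time_s"])
E
```

```text
pics
scene {'vertical_fov': 55.01005976422878, 'cx': 321.693170276197, 'cy': 239.17430613803418, 'distortion': array([-0.12148173,  0.        ,  0.        ,  0.        ,  0.        ]), 'extrinsics': [[0.047, -0.661, 0.749, 1.078], [0.999, 0.017, -0.047, 0.039], [0.018, 0.75, 0.661, 0.526], [0.0, 0.0, 0.0, 1.0]]}
top {'vertical_fov': 50.29158807813376, 'cx': 326.16337992076166, 'cy': 242.01613016550442, 'distortion': array([-0.11468881,  0.        ,  0.        ,  0.        ,  0.        ]), 'extrinsics': [[0.009, 0.987, -0.158, 0.475], [-1.0, 0.006, -0.015, 0.061], [-0.014, 0.158, 0.987, 0.781], [0.0, 0.0, 0.0, 1.0]]}
[ 0.28909308 -0.60930182  0.23008174] [-3.06284960e+00 -6.89456046e-01  2.33894151e-04] 0.1
```

View pics/scene0.png

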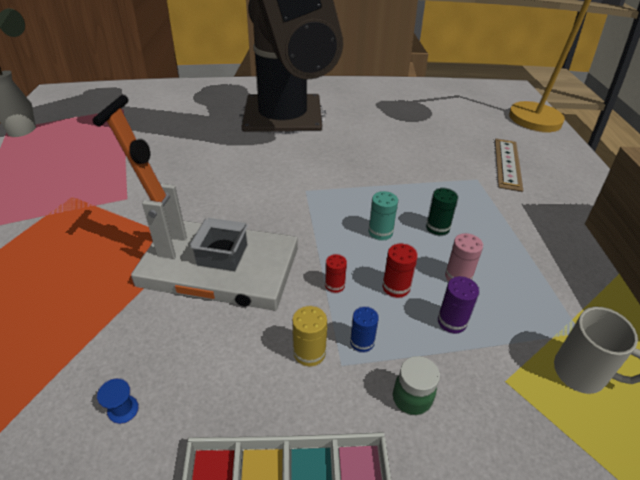

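View pics/top0.png

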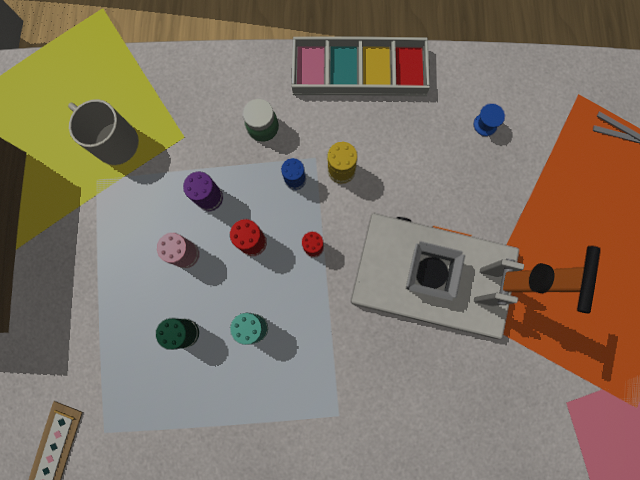

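The larger red cartridge is at scene (400,270) / top (247,236), in the 2x2 group with teal, dark green and pink. The smaller red one, at scene (336,273) / top (313,243), is a decoy. The feeder cradle is at top (435,271), the hinge cheeks at (497,283), and the clamp bar at (589,279). I'll confirm the cartridge in a crop while I measure.

```bash
cat > h.py <<'E'
import cv2, numpy as np
from rig import *
def K(n):
    c=camera_params(n); f=240/np.tan(np.radians(c["vertical_fov"])/2)
    return np.array([[f,0,c["cx"]],[0,f,c["cy"]],[0,0,1]]),np.array(c["distortion"]),np.array(c["extrinsics"])
def rays(n,uv):
    k,d,E=K(n); q=cv2.undistortPoints(np.array(uv,float).reshape(-1,1,2),k,d)[:,0]
    return E[:3,3],np.c_[q[:,0],-q[:,1],-np.ones(len(q))]@E[:3,:3].T
def plane(n,uv,z):
    o,r=rays(n,uv); return o+r*((z-o[2])/r[:,2])[:,None]
def cloud(n,d):
    v,u=np.mgrid[:480,:640]; o,r=rays(n,np.c_[u.ravel(),v.ravel()])
    return (o+r*d.reshape(-1,1)).reshape(480,640,3)
def grab(n):
    p,d=capture(n); P=cloud(n,d); P[d<=0]=np.nan; return p,P
E
python3 - <<'E'
from h import *
C={}
for n in ("scene","top"):
    z=np.load(f"pics/{n}0.npz"); p,d=z["p"],z["d"]; P=cloud(n,d); P[d<=0]=np.nan
    hsv=cv2.cvtColor(p,cv2.COLOR_BGR2HSV); H,S,V=cv2.split(hsv); X,Y,Z=np.moveaxis(P,2,0)
    red=((H<6)|(H>174))&(S>150)
    m=(red&(Z>.069)&(Z<.085)).astype(np.uint8)
    for c in cv2.findContours(m,0,2)[0]:
        if cv2.contourArea(c)>60:
            uv=c[:,0].astype(float); q=plane(n,uv,.075)
            (a,b),r=cv2.minEnclosingCircle(q[:,:2].astype(np.float32)); print(n,"red top",uv.mean(0),a,b,r)
    w=(S<60)
    reg=np.zeros((480,640),bool)
    if n=="top": reg[205:345,345:525]=1
    else: reg[180:310,130:305]=1
    for lo,hi,t in((.024,.036,"plate"),(.066,.082,"lip"),(.122,.145,"cheek"),(.036,.05,"seat")):
        k=reg&(Z>lo)&(Z<hi)
        if t=="lip":
            k&=(X>.4)
        k=cv2.morphologyEx(k.astype(np.uint8),cv2.MORPH_OPEN,np.ones((2,2)))
        nn,L,st,ce=cv2.connectedComponentsWithStats(k)
        for i in range(1,nn):
            if st[i,4]>40:
                q=P[L==i]; print(n,t,st[i].tolist(),np.round(np.r_[np.median(q,0),q.min(0),q.max(0)],3),cv2.minAreaRect(q[:,:2].astype(np.float32)))
    k=((V<60)&(Z>.15)&((np.mgrid[:480,:640][1]>575) if n=="top" else (np.mgrid[:480,:640][1]<132)&(np.mgrid[:480,:640][1]>90)&(np.mgrid[:480,:640][0]<130)))
    q=P[k]; print(n,"bar",k.sum(),np.round(np.median(q,0),3),cv2.minAreaRect(q[:,:2].astype(np.float32)),np.round(np.percentile(q,[2,98],axis=0),3).tolist())
a=cv2.resize(cv2.imread("pics/scene0.png")[225:310,310:430],None,fx=4,fy=4,interpolation=2)
b=cv2.resize(cv2.imread("pics/top0.png")[200:345,340:620],None,fx=2,fy=2,interpolation=2)
o=np.zeros((600,600,3),np.uint8); a=a[:300]; o[:a.shape[0],:a.shape[1]]=a; o[300:300+b.shape[0],:b.shape[1]]=b
cv2.imwrite("pics/crop.png",o)
E
```

```text
scene red top [402.32653061 257.10204082] 0.6041014194488525 0.18446528911590576 0.02447734773159027
scene plate [133, 222, 165, 80, 6507] [nan nan nan nan nan nan nan nan nan] ((0.5361489653587341, -0.08736962080001831), (0.2263217568397522, 0.16700783371925354), 77.13416290283203)
scene lip [167, 216, 18, 9, 129] [ 0.514 -0.157  0.072  0.419 -0.173 -0.001  0.518 -0.144  0.082] ((0.47098398208618164, -0.1693328469991684), (0.10197070240974426, 0.02439146675169468), 16.39263153076172)
scene lip [191, 219, 57, 36, 702] [nan nan nan nan nan nan nan nan nan] ((0.5149405002593994, -0.07332715392112732), (0.06978223472833633, 0.1475289762020111), 77.36031341552734)
scene lip [152, 234, 20, 10, 150] [ 0.556 -0.169  0.072  0.511 -0.185  0.031  0.561 -0.156  0.08 ] ((0.5370197892189026, -0.16471680998802185), (0.02908126823604107, 0.04601920023560524), 71.9771499633789)
scene cheek [143, 185, 35, 31, 582] [nan nan nan nan nan nan nan nan nan] ((0.4373764097690582, -0.1728457808494568), (0.2466847151517868, 0.030494049191474915), 9.257111549377441)
scene seat [171, 232, 17, 9, 101] [nan nan n
[... 1976 characters left out ...]
0.54  -0.178  0.06   0.557 -0.155  0.121] ((0.5458099246025085, -0.16385307908058167), (0.024825938045978546, 0.012277818284928799), 63.06602096557617)
top cheek [493, 260, 32, 46, 663] [nan nan nan nan nan nan nan nan nan] ((0.5478587746620178, -0.18148113787174225), (0.04467013478279114, 0.1071920245885849), 36.651084899902344)
top seat [417, 255, 34, 35, 825] [nan nan nan nan nan nan nan nan nan] ((0.5520734786987305, -0.08654704689979553), (0.03390319272875786, 0.04793044924736023), 49.502685546875)
top bar 885 [ 0.52  -0.202  0.269] ((0.5208483338356018, -0.20349285006523132), (0.01441586297005415, 0.06884868443012238), 76.82884216308594) [[0.488, -0.213, 0.263], [0.553, -0.191, 0.272]]
```

View pics/crop.png

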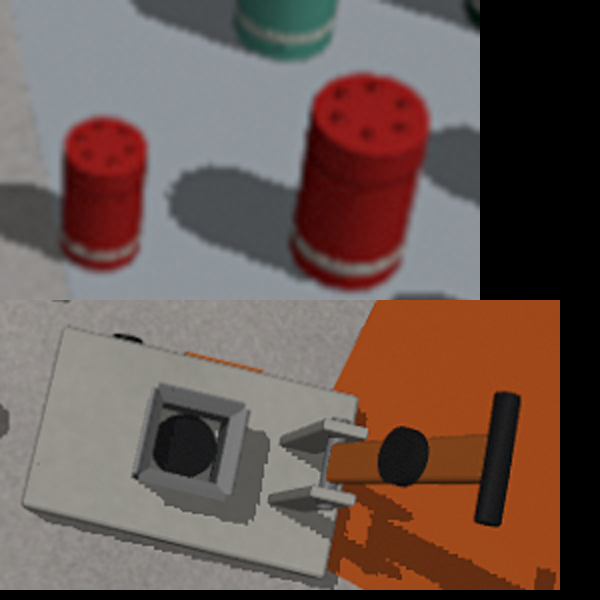

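The crop confirms it: the larger red cartridge, with its white band, stands next to the clearly smaller one. The cradle is empty and the clamp is open past upright. I'll refine the numbers without the NaNs.

```bash
python3 - <<'E'
from h import *
from scipy.spatial.transform import Rotation as R
for n in ("scene","top"):
    z=np.load(f"pics/{n}0.npz"); p,d=z["p"],z["d"]; P=cloud(n,d); P[d<=0]=0
    H,S,V=cv2.split(cv2.cvtColor(p,cv2.COLOR_BGR2HSV)); X,Y,Z=np.moveaxis(P,2,0)
    box=(X>.48)&(X<.62)&(Y>-.145)&(Y<-.03)
    q=P[box&(Z>.068)&(Z<.08)]; print(n,"lip",len(q),q[:,2].max(),cv2.minAreaRect(q[:,:2].astype(np.float32)))
    q=P[(X>.4)&(X<.7)&(Y>-.22)&(Y<.05)&(abs(Z-.03)<.004)&(S<60)]; print("plate",cv2.minAreaRect(q[:,:2].astype(np.float32)))
    q=P[(X>.4)&(X<.7)&(Y>-.22)&(Y<.05)&(Z>.06)&(Z<.142)&(S<60)&~box]; print("cheeks",cv2.minAreaRect(q[:,:2].astype(np.float32)))
    q=P[((H<6)|(H>174))&(S>150)&(Z>.072)&(Z<.082)&(X<.66)&(Y>.1)&(Y<.25)]; print("red",len(q),cv2.minEnclosingCircle(q[:,:2].astype(np.float32)),np.median(q,0))
    m=cv2.morphologyEx(((Z>.03)&(Z<.1)&(X>.4)&(X<.8)&(Y>.06)&(Y<.32)).astype(np.uint8),2,np.ones((3,3)))
    nn,L,st,ce=cv2.connectedComponentsWithStats(m)
    for i in range(1,nn):
        if st[i,4]>60: t=P[(L==i)]; t=t[t[:,2]>t[:,2].max()-.01]; print("  obj",ce[i].round(),np.median(t,0).round(3))
s=sense(); print(R.from_rotvec(s["ee_rot"]).as_matrix().round(3))
E
```

```text
scene lip 594 0.07651870187724907 ((0.5490938425064087, -0.0985422283411026), (0.10357174277305603, 0.07411433756351471), 79.05848693847656)
plate ((0.5508896708488464, -0.0921861082315445), (0.22831988334655762, 0.144470676779747), 76.4881591796875)
cheeks ((0.617193341255188, -0.07909705489873886), (0.2821839451789856, 0.05931875854730606), 44.985504150390625)
red 486 ((0.6016535758972168, 0.1860935539007187), 0.02199213206768036) [0.6036247  0.18561547 0.07527598]
  obj [443. 205.] [0.464 0.284 0.076]
  obj [383. 209.] [0.473 0.18  0.075]
  obj [465. 253.] [0.585 0.289 0.075]
  obj [400. 264.] [0.605 0.185 0.075]
  obj [335. 267.] [0.598 0.091 0.054]
  obj [460. 298.] [0.675 0.256 0.076]
  obj [364. 323.] [0.704 0.121 0.06 ]
  obj [322. 329.] [0.72  0.064 0.076]
  obj [416. 371.] [0.786 0.175 0.061]
top lip 849 0.07988314886151826 ((0.54656583070755, -0.098448745906353), (0.10747907310724258, 0.07214245945215225), 76.60904693603516)
plate ((0.5488333702087402, -0.0916258692741394), (0.22885093092918396, 0.14270120859146118), 76.0840072631836)
cheeks ((0.5305942296981812, -0.1635584682226181), (0.029484983533620834, 0.06127685680985451), 77.72671508789062)
red 696 ((0.5997528433799744, 0.1865530014038086), 0.02204699069261551) [0.59924645 0.18669069 0.07457141]
  obj [259. 119.] [0.783 0.177 0.059]
  obj [331. 159.] [0.715 0.064 0.074]
  obj [293. 171.] [0.699 0.122 0.058]
  obj [200. 189.] [0.669 0.258 0.075]
  obj [247. 236.] [0.599 0.186 0.075]
  obj [175. 249.] [0.58  0.291 0.075]
  obj [312. 243.] [0.592 0.092 0.053]
  obj [247. 328.] [0.468 0.181 0.075]
  obj [174. 333.] [0.458 0.286 0.075]
[[ 0.904  0.428 -0.001]
 [ 0.428 -0.904  0.002]
 [ 0.    -0.002 -1.   ]]
```

```bash
python3 - <<'E'
from h import *
a=np.radians(76.4); ey=-np.array([np.cos(a),np.sin(a)]); ex=np.array([-ey[1],ey[0]])*1; ex=np.array([ey[1],-ey[0]])*-1
for n in ("scene","top"):
    z=np.load(f"pics/{n}0.npz"); p,d=z["p"],z["d"]; P=cloud(n,d); P[d<=0]=0
    c=np.array([.5505,-.085]); q=P.reshape(-1,3); l=(q[:,:2]-c)@np.c_[ex,ey]
    k=(abs(l)<.046).all(1)&(q[:,2]>.070)&(q[:,2]<.08); m=l[k]
    lo,hi=np.percentile(m,[1,99],axis=0); print(n,lo,hi,(c+ ((lo+hi)/2)@np.c_[ex,ey].T))
    k=(abs(l)<.022).all(1)&(q[:,2]>.036)&(q[:,2]<.048)
    print("seat",k.sum(),np.median(q[k],0))
E
```

```text
scene [-0.03459797 -0.03839363] [0.03571338 0.0333989 ] [ 0.5516293 -0.0827038]
seat 221 [ 0.54143015 -0.08304312  0.04253587]
top [-0.03638842 -0.03934203] [0.03503433 0.03236467] [ 0.55066227 -0.08144994]
seat 765 [ 0.55046997 -0.08318204  0.04161009]
```

>>> {"name": "arm_command", "arguments": {"plan": [[0,0,-0.1,0,0,0,1],[0.05,-0.05,-0.08,0,0,0,1],[0.07,-0.065,-0.02,0,0,0,1],[0.07,-0.065,0,0,0,0,1],[0.07,-0.065,0,0,0,0,1],[0.07,-0.065,0,0,0,0,1],[0.07,-0.065,0,0,0,0,1],[0.07,-0.065,0,0,0,0,1],[0.07,-0.065,0,0,0,0,1],[0.07,-0.065,0,0,0,0,1]], "newtons": 40}}

```text
time_s: 1.35
tool_pos: [0.4428, -0.22, 0.3308]
ee_rot: [-3.064, -0.689, 0.001]
wrist_force: [0.4, 0.3, -0.0]
grip_width: 0.0854
grasp_force: 0.0
```

>>> {"name": "arm_command", "arguments": {"plan": [[0.07,-0.065,0,0,0,0,1],[0.07,-0.065,0,0,0,0,1],[0.07,-0.065,0,0,0,0,1],[0.07,-0.065,0,0,0,0,1],[0.07,-0.065,0,0,0,0,1],[0.07,-0.065,0,0,0,0,1],[0.07,-0.065,0,0,0,0,1],[0.07,-0.065,0,0,0,0,1],[0,0,0,0,0,0,1],[0,0,0,0,0,0,1]]}}

```text
time_s: 2.6
tool_pos: [0.584, 0.1331, 0.3306]
ee_rot: [3.065, 0.691, -0.002]
wrist_force: [0.3, 0.4, 1.2]
grip_width: 0.0857
grasp_force: 0.0
```

>>> {"name": "arm_command", "arguments": {"plan": [[0.076,-0.082,0,0,0,0,1],[0,0,0.1,0,0,0,1],[0,0,0.1,0,0,0,1],[0,0,0.1,0,0,0,1],[0,0,0.1,0,0,0,1],[0,0,0,0,0,0,1],[0,0,0,0,0,0,1]]}}

```text
time_s: 3.48
tool_pos: [0.6024, 0.1859, 0.1337]
ee_rot: [3.065, 0.688, 0.005]
wrist_force: [0.2, 0.5, 0.9]
grip_width: 0.0855
grasp_force: 0.0
```

>>> {"name": "arm_command", "arguments": {"plan": [[-0.003,-0.002,0.07,0,0,0,1],[0,0,0.07,0,0,0,1],[0,0,0.047,0,0,0,1],[0,0,0,0,0,0,1],[0,0,0,0,0,0,-1],[0,0,0,0,0,0,-1],[0,0,0,0,0,0,-1],[0,0,0,0,0,0,-1],[0,0,0,0,0,0,-1],[0,0,0,0,0,0,-1]]}}

```text
time_s: 4.72
tool_pos: [0.6009, 0.1871, 0.0402]
ee_rot: [3.065, 0.69, 0.006]
wrist_force: [-0.9, 1.1, 7.1]
grip_width: 0.0426
grasp_force: 41.4
```

>>> {"name": "arm_command", "arguments": {"plan": [[0,0,-0.05,0,0,0,-1],[0,0,-0.1,0,0,0,-1],[0,0,-0.1,0,0,0,-1],[0,0,-0.03,0,0,0,-1],[-0.04,0.055,0,0,0,0,-1],[-0.04,0.055,0,0,0,0,-1],[-0.04,0.055,0,0,0,0,-1],[-0.04,0.055,0,0,0,0,-1],[-0.04,0.055,0,0,0,0,-1],[-0.04,0.055,0,0,0,0,-1]]}}

```text
time_s: 5.98
tool_pos: [0.56, -0.0145, 0.1756]
ee_rot: [-3.063, -0.69, 0.005]
wrist_force: [-0.6, -0.9, -1.8]
grip_width: 0.0429
grasp_force: 41.0
```

>>> {"name": "arm_command", "arguments": {"plan": [[-0.04,0.055,0,0,0,0,-1],[-0.04,0.055,0,0,0,0,-1],[0,0,0,0,0,0,-1],[0,0,0,0,0,0,-1]]}}

```text
time_s: 6.48
tool_pos: [0.5483, -0.0799, 0.1765]
ee_rot: [-3.063, -0.689, 0.003]
wrist_force: [0.4, 0.3, -1.4]
grip_width: 0.0429
grasp_force: 41.1
```

```bash
python3 - <<'E'
from h import *
for n in ("scene","top"):
    p,P=grab(n); cv2.imwrite(f"pics/{n}1.png",p)
    H,S,V=cv2.split(cv2.cvtColor(p,cv2.COLOR_BGR2HSV)); X,Y,Z=np.moveaxis(P,2,0)
    q=P[((H<6)|(H>174))&(S>150)&(X<.65)&(Y<.0)&(Y>-.2)]
    print(n,len(q),np.round(np.percentile(q,[2,50,98],axis=0),4).tolist())
a=cv2.imread("pics/scene1.png")[60:320,90:390]; b=cv2.imread("pics/top1.png")[160:420,330:630]
cv2.imwrite("pics/c1.png",np.hstack([cv2.resize(a,(400,347)),cv2.resize(b,(400,347))]))
s=sense();print(s["tool_pos"],s["wrist_force"])
E
```

```text
scene 1618 [[0.5359, -0.0967, 0.1419], [0.5648, -0.0762, 0.1914], [0.57, -0.0591, 0.2132]]
top 2 [[0.5568, -0.0596, 0.1406], [0.5575, -0.0594, 0.1416], [0.5583, -0.0592, 0.1426]]
[ 0.54869926 -0.07950982  0.17705524] [-0.14725181 -0.33660635 -1.21440667]
```

View pics/c1.png

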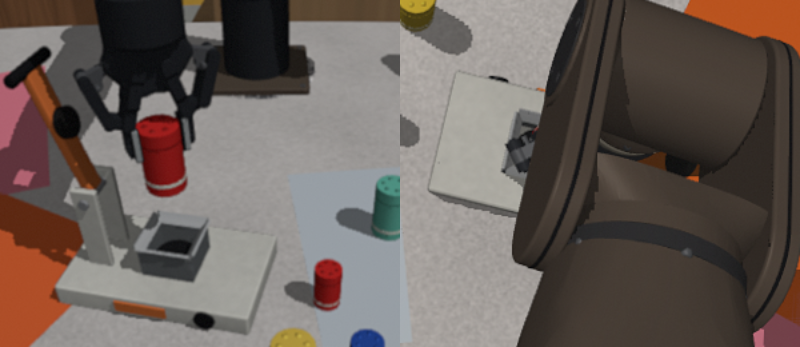

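The picture shows the red cartridge upright in the fingers over the cradle, at crop pixel (163,155), with the clamp still open. Next I'll shift a few mm and lower it.

>>> {"name": "arm_command", "arguments": {"plan": [[0.003,0.008,0.05,0,0,0,-1],[0,0,0.04,0,0,0,-1],[0,0,0.03,0,0,0,-1],[0,0,0.02,0,0,0,-1],[0,0,0.02,0,0,0,-1],[0,0,0.01,0,0,0,-1],[0,0,0,0,0,0,-1],[0,0,0,0,0,0,-1]]}}

```text
time_s: 7.58
tool_pos: [0.5524, -0.0837, 0.0934]
ee_rot: [3.064, 0.69, 0.001]
wrist_force: [0.7, -0.4, -0.6]
grip_width: 0.0426
grasp_force: 41.1
```

>>> {"name": "arm_command", "arguments": {"plan": [[0,0,0.01,0,0,0,-1],[0,0,0.008,0,0,0,-1],[0,0,0,0,0,0,-1],[0,0,0,0,0,0,-1]]}}

```text
time_s: 8.07
tool_pos: [0.552, -0.0835, 0.0838]
ee_rot: [-3.065, -0.69, 0.0]
wrist_force: [0.9, -0.6, -1.4]
grip_width: 0.0428
grasp_force: 41.1
```

>>> {"name": "arm_command", "arguments": {"plan": [[0,0,0.002,0,0,0,-1],[0,0,0,0,0,0,0.6],[0,0,0,0,0,0,0.6],[0,0,0,0,0,0,0.6],[0,0,0,0,0,0,0.6],[0,0,-0.05,0,0,0,0.6],[0,0,-0.1,0,0,0,0.6],[0,0,-0.1,0,0,0,0.6],[0,0,-0.1,0,0,0,0.6],[0,0,-0.08,0,0,0,0.6]]}}

```text
time_s: 9.32
tool_pos: [0.5523, -0.0836, 0.3005]
ee_rot: [3.064, 0.69, 0.003]
wrist_force: [1.0, -0.8, -0.1]
grip_width: 0.0683
grasp_force: 0.0
```

```bash
python3 - <<'E'
from h import *
p,P=grab("scene"); cv2.imwrite("pics/c2.png",cv2.resize(p[60:320,90:390],(600,520)))
H,S,V=cv2.split(cv2.cvtColor(p,cv2.COLOR_BGR2HSV)); X,Y,Z=np.moveaxis(P,2,0)
q=P[((H<6)|(H>174))&(S>150)&(X<.65)&(Y<.0)&(Y>-.2)]
print(len(q),np.round(np.percentile(q,[2,50,98],axis=0),4).tolist())
t=q[q[:,2]>np.percentile(q[:,2],98)-.006]; print(cv2.minEnclosingCircle(t[:,:2].astype(np.float32)),np.median(t,0))
s=sense();print(s["tool_pos"],s["wrist_force"])
E
```

```text
1212 [[0.5369, -0.1018, 0.065], [0.5675, -0.0806, 0.1046], [0.574, -0.0629, 0.119]]
((0.5397448539733887, -0.1305578202009201), 0.07060796022415161) [ 0.55644633 -0.08324908  0.11760465]
[ 0.55448595 -0.08425757  0.30701881] [ 1.25270958 -1.06713209  3.37734351]
```

View pics/c2.png

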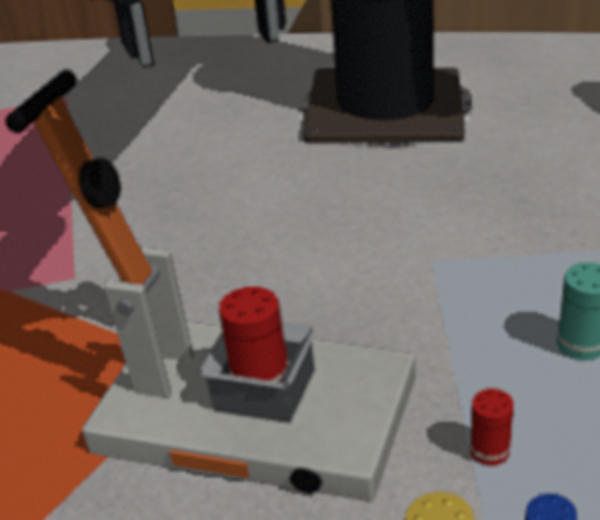

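The cartridge is seated upright: its top is at about z = 0.118 m, crop pixel (252,305), and the clamp is still open. Now I'll close the fingers, turn so tool +x is the push direction, and go over the bar.

>>> {"name": "arm_command", "arguments": {"plan": [[0,0,-0.04,0,0,-0.113,-1],[0,0,-0.04,0,0,-0.113,-1],[0,0,0,0,0,-0.113,-1],[0,0,0,0,0,-0.113,-1],[0,0,0,0,0,-0.113,-1],[-0.08,0,0,0,0,0,-1],[-0.09,-0.003,0,0,0,0,-1],[-0.09,-0.004,0,0,0,0,-1],[-0.08,0,0,0,0,0,-1],[0,0,0,0,0,0,-1]]}}

```text
time_s: 10.62
tool_pos: [0.5073, -0.2499, 0.337]
ee_rot: [-2.475, -1.934, 0.001]
wrist_force: [0.6, 0.3, -0.4]
grip_width: 0.0
grasp_force: 0.0
```

```bash
python3 - <<'E'
from h import *
from scipy.spatial.transform import Rotation as R
s=sense();print(s["tool_pos"],s["wrist_force"],s["qpos"]);print(R.from_rotvec(s["ee_rot"]).as_matrix().round(3)); M=R.from_rotvec(s["ee_rot"]).as_matrix()
print(M.T@(np.array([.511,-.249,.25])-s["tool_pos"])/.5)
E
```

```text
[ 0.50731188 -0.24992699  0.3370332 ] [ 0.57664756  0.25264865 -0.36892798] [-6.36986627e-01 -1.78646320e-02  1.72265259e+00 -3.13420156e-04
  1.43772138e+00 -3.92567836e-01]
[[ 0.242  0.97  -0.001]
 [ 0.97  -0.242  0.   ]
 [ 0.    -0.001 -1.   ]]
[0.00357251 0.00687662 0.17406007]
```

>>> {"name": "arm_command", "arguments": {"plan": [[0.003,0.007,0.06,0,0,0,-1],[0,0,0.06,0,0,0,-1],[0,0,0.05,0,0,0,-1],[0,0,0,0,0,0,-1],[0.03,0,0,0,0,0,-1],[0.02,0,0,0,0,0,-1],[0.02,0,0,0,0,0,-1],[0.02,0,0,0,0,0,-1],[0.02,0,0,0,0,0,-1],[0,0,0,0,0,0,-1]]}}

```text
time_s: 11.88
tool_pos: [0.5251, -0.1925, 0.2525]
ee_rot: [-2.47, -1.939, -0.001]
wrist_force: [0.1, -0.2, -0.2]
grip_width: 0.0005
grasp_force: 0.0
```

>>> {"name": "arm_command", "arguments": {"plan": [[0.03,0,0,0,0,0,-1],[0.03,0,0,0,0,0,-1],[0.03,0,0,0,0,0,-1],[0.03,0,0.005,0,0,0,-1],[0.03,0,0.01,0,0,0,-1],[0.03,0,0.015,0,0,0,-1],[0.02,0,0.015,0,0,0,-1],[0,0,0,0,0,0,-1]]}}

```text
time_s: 12.88
tool_pos: [0.5486, -0.0954, 0.2292]
ee_rot: [-2.469, -1.939, 0.0]
wrist_force: [0.7, 0.8, -0.0]
grip_width: 0.0001
grasp_force: 0.0
```

```bash
python3 - <<'E'
from h import *
p,P=grab("scene"); cv2.imwrite("pics/c3.png",cv2.resize(p[60:320,90:390],(600,520)))
s=sense();t=s["tool_pos"];d=t[:2]-[.551,-.082];print(t,"cradle Y",d@[-.242,-.97],"X",d@[.97,-.242],s["wrist_force"])
E
```

```text
[ 0.54875485 -0.09598223  0.22969405] cradle Y 0.014106090080052282 X 0.0012059008674149968 [ 0.17998143 -0.14955907 -0.00066217]
```

View pics/c3.png

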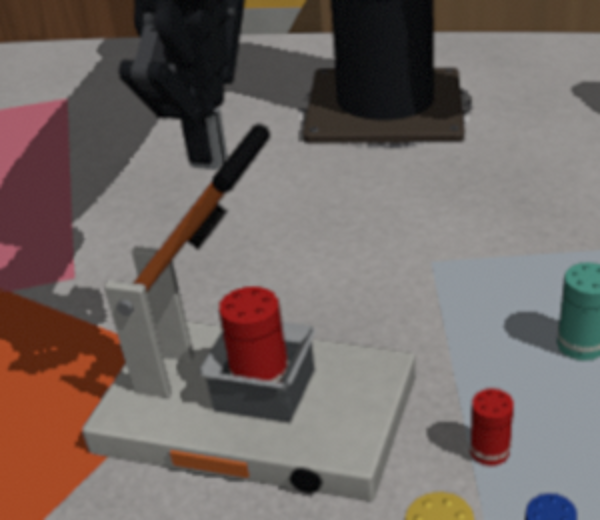

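The bar has swung past upright and is now at crop pixel (245,155); the cartridge is undisturbed. I'll lift, go over the bar and press down along its arc.

>>> {"name": "arm_command", "arguments": {"plan": [[0,0,-0.06,0,0,0,-1],[0.025,0,0,0,0,0,-1],[0.025,0,0,0,0,0,-1],[0,0,0.03,0,0,0,-1],[0.022,0,0.02,0,0,0,-1],[0.022,0,0.02,0,0,0,-1],[0.017,0,0.025,0,0,0,-1],[0.017,0,0.025,0,0,0,-1],[0,0,0,0,0,0,-1]]}}

```text
time_s: 14.05
tool_pos: [0.5631, -0.0338, 0.1981]
ee_rot: [-2.469, -1.939, 0.004]
wrist_force: [0.0, 0.0, -0.5]
grip_width: 0.0004
grasp_force: 0.0
```

```bash
python3 - <<'E'
from h import *
p,P=grab("scene"); cv2.imwrite("pics/c4.png",cv2.resize(p[60:320,90:390],(600,520)))
s=sense();t=s["tool_pos"];d=t[:2]-[.551,-.082];print(t,"cradle Y",d@[-.242,-.97],"X",d@[.97,-.242],s["wrist_force"])
E
```

```text
[ 0.56345635 -0.0343244   0.198933  ] cradle Y -0.04925976820713246 X 0.0005451624558244789 [-1.01647943  1.14772538  0.0981827 ]
```

View pics/c4.png

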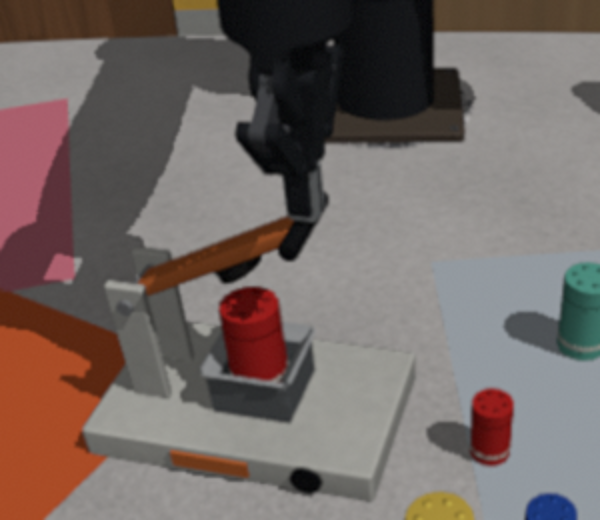

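The fingertips are on the bar at crop pixel (303,220), with the clamp at about 0.5 rad. I'll keep pressing.

>>> {"name": "arm_command", "arguments": {"plan": [[0.012,0,0.03,0,0,0,-1],[0.01,0,0.03,0,0,0,-1],[0.006,0,0.025,0,0,0,-1],[0.004,0,0.02,0,0,0,-1],[0.002,0,0.015,0,0,0,-1],[0,0,0.01,0,0,0,-1],[0,0,0.008,0,0,0,-1],[0,0,0.005,0,0,0,-1],[0,0,0,0,0,0,-1]]}}

```text
time_s: 15.22
tool_pos: [0.5683, -0.0182, 0.1288]
ee_rot: [2.471, 1.939, 0.0]
wrist_force: [-0.2, 0.2, 1.7]
grip_width: 0.0002
grasp_force: 0.7
```

Now small steps down to the hard stop, watching the force.

>>> {"name": "arm_command", "arguments": {"plan": [[0,0,0.004,0,0,0,-1],[0,0,0.002,0,0,0,-1],[0,0,0,0,0,0,-1]]}}

```text
time_s: 15.6
tool_pos: [0.5684, -0.0181, 0.1276]
ee_rot: [2.471, 1.939, -0.0]
wrist_force: [-4.1, 2.2, 8.7]
grip_width: 0.0001
grasp_force: 4.5
```

>>> {"name": "arm_command", "arguments": {"plan": [[0,0,0.003,0,0,0,-1],[0,0,0.003,0,0,0,-1],[0,0,0,0,0,0,-1]]}}

```text
time_s: 15.98
tool_pos: [0.5687, -0.0181, 0.1272]
ee_rot: [2.471, 1.939, -0.001]
wrist_force: [-8.6, 3.3, 19.9]
grip_width: 0.0001
grasp_force: 9.7
```

At the hard stop: 20 N with almost no further travel, and the TCP at 0.127 m, which matches the bar top when shut. I'll back off and check.

>>> {"name": "arm_command", "arguments": {"plan": [[0,0,-0.01,0,0,0,-1],[0,0,-0.05,0,0,0,-1],[0,0,-0.1,0,0,0,-1],[0,0,-0.1,0,0,0,-1],[0,0,-0.1,0,0,0,-1],[0,0,0,0,0,0,-1],[0,0,0,0,0,0,-1]]}}

```text
time_s: 16.85
tool_pos: [0.5677, -0.0183, 0.3015]
ee_rot: [-2.472, -1.938, 0.002]
wrist_force: [-0.1, -0.2, -0.7]
grip_width: -0.0002
grasp_force: 0.0
```

```bash
python3 - <<'E'
from h import *
p,P=grab("scene"); cv2.imwrite("pics/c5.png",cv2.resize(p[60:320,90:390],(600,520)))
H,S,V=cv2.split(cv2.cvtColor(p,cv2.COLOR_BGR2HSV)); X,Y,Z=np.moveaxis(P,2,0)
q=P[(V<60)&(X>.5)&(X<.64)&(Y>-.05)&(Y<.02)&(Z>.1)&(Z<.16)]; print("bar",len(q),np.percentile(q,[2,50,98],axis=0).round(4).tolist())
q=P[(H>4)&(H<15)&(S>150)&(X>.5)&(X<.64)&(Y>-.15)&(Y<-.04)&(Z>.09)&(Z<.2)]; print("arm",len(q),np.percentile(q,[2,50,98],axis=0).round(4).tolist())
s=sense();print(s["tool_pos"],s["wrist_force"])
E
```

```text
bar 311 [[0.5359, -0.0316, 0.1201], [0.5747, -0.0191, 0.127], [0.6007, -0.0076, 0.1294]]
arm 1132 [[0.5309, -0.1477, 0.1174], [0.5536, -0.0924, 0.1269], [0.5715, -0.0424, 0.1287]]
[ 0.56730548 -0.01809415  0.30051888] [0.63699724 0.85479518 0.28433169]
```

View pics/c5.png

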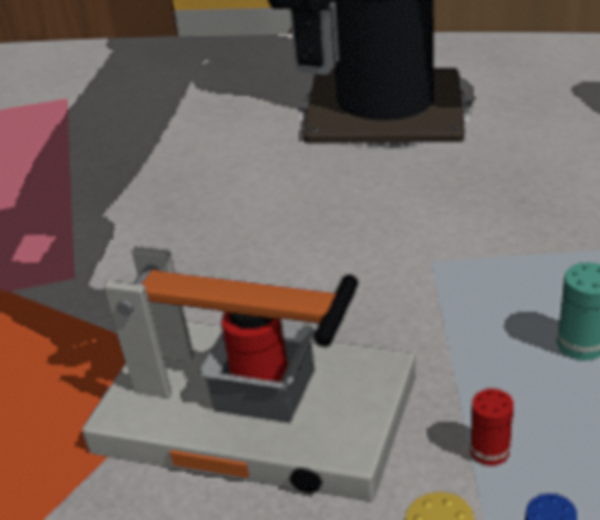

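The clamp arm is level, with the bar at crop pixel (338,310) and its top at 0.127–0.129 m. The cartridge is pressed down under the pad at (253,345), and the robot is clear.

```bash
python3 -c "
from rig import *
print(finish_job())"
```

```text
the job is handed in; nothing more can be done
None
```

I handed the job in at about 17 s of the 48 s allowed: the red cartridge went upright into the cradle with the clamp open, then the clamp was pressed to its hard stop; the last picture shows it level and the robot clear, but no verdict was returned.

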